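Wind the rack vice shut on a roller sleeve

TASK

Clamp the grey roller sleeve in the small rack vice: with a fingertip, push the spokes of the star wheel round counter-clockwise (seen from above), spoke after spoke, until the sliding jaw has pushed the sleeve up against the fixed stop and holds it tight, still standing. Push only on the star wheel and do not force it; do not touch the sleeve or the jaw, leave the loose parts nearby where they lie, and take the finger away when the sleeve is clamped.

Things in the scene. Friction and masses are not known exactly. Their poses are not given: they have to be found in the camera images.
- vice: Dark steel base plate, 200 x 180 x 12 mm, fixed. Origin: centre of underside, on the work surface. x points from the wheel's side to the jaw's side, y the way the jaw closes, z up. Wheel axis at x -50, y 0 mm; jaw, sleeve and stop in a row along y at x +65 mm. Two rack guides 53 mm high at x -30 to 0, y 32 to 58 and -58 to -32 mm. All but the wheel is under 85 mm above the work surface.
- star_wheel: Four level round steel spokes, 10 mm thick, along its +x, +y, -x, -y, with 18 mm black balls centred 66 mm from the vertical axis; hub 38 mm wide on a 21 mm post. Origin: on the axis at mid spoke, 105 mm above the work surface. Counter-clockwise from above closes the jaw 20 mm per rad with about 0.12 Nm; stays where left, goes hard when the sleeve is pinched, after 1.4 to 3.1 rad in all.
- jaw: Sliding jaw, aluminium block 70 mm wide and 58 mm high with a steel face and a toothed rack bar beside it, driven by the star wheel. Origin: bottom of the middle of its clamping face, on the base plate; its y axis points at the stop. It moves only along the vice's y.
- stop: Fixed stop, aluminium angle 70 mm wide, 56 mm high, bolted to the base plate opposite the jaw. Origin: bottom of the middle of its clamping face (12 mm above the work surface); its y axis points away from the jaw. The distance jaw to stop along y is 57 mm when the sleeve is clamped.
- sleeve: Grey roller sleeve standing loose on the base plate between jaw and stop, 57 mm in diameter, 70 mm high. Origin: centre of its underside.
- spare_sleeve: Bystander: a longer grey sleeve lying on the work surface right of the vice, 70 x 134 x 62 mm. Origin: centre of its underside.
- bearing: Bystander: ball bearing lying flat right of the vice, 47 mm across, 14 mm thick. Origin: centre of its underside.
- nylon_block: Bystander: white nylon block right of the vice, 24 x 50 x 24 mm. Origin: centre of its underside.
Mind the look-alikes: they are no part of the job. What is shaped like the sleeve but brown is not meant.

How it is judged:
By the outcome, as a careful person would: the job done as asked, in the order asked, and still so for the second after the job is handed in, with the robot touching nothing.
It also fails if it takes over 48 s, if anything falls off the work surface, if the arm or the gripper's body presses on something with over 40 N, if the wrist force passes 120 N, or if a joint passes its speed limit or range.

ROBOT

A 6-joint arm with a two-finger parallel gripper is mounted at the origin on a cart in front of the work surface, level with it; the furniture and walls round the work are solid. World frame = base frame: x ahead of the robot, y to its left, z up, the work surface at z = 0. Lengths are in mm, angles in rad, forces in N, time in s.
With the tool pointing down it reaches from about 375 to 975 mm from the base axis. Payload 3.8 kg.
Tool frame: the origin (TCP) lies at the very end of the fingers, on their centre line; the grasp point (between the pads) lies 19 mm behind it; z points along the fingers, y is the direction in which the jaws open and shut (so a half turn about z gives the same grasp; the last joint's range is limited). The gripper opens to 85 mm and grips with 20 to 120 N. Pads are 22 mm wide; open, the fingers measure 114 mm over their backs; the gripper's body (76 mm by 85 mm) begins 54 mm behind the grasp point. The pads swing forward as they close: fully open they stand 13 mm farther back than shut.
Start: joints at [1.245, 0.264, 1.604, -0, 1.274, -0.037], TCP at [192.239, 647.041, 231.28] pointing down, gripper open.
Joint ranges: [-2.63, 2.63], [-0.94, 2.18], [0.31, 2.57], [-1.31, 4.45], [0, 2.66], [-2.55, 2.55]. Speed limits (rad/s): [2.57, 2.57, 3.14, 3.14, 3.14, 3.14].

INTERFACE

Orientations are given as a rotation vector (axis times angle).
In Python, from workcell import manip, ik, cams gives the robot as it stands. The module is installed in compiled form; this text tells all that it offers. Calls block until the motion is done:
- manip.goto(position, orientation): joint-space move of the TCP to a pose.
- manip.servo_line(position, max_speed=150, orientation=None): straight line of the TCP; orientation=None keeps the orientation; max_speed is the mean speed in mm/s.
- manip.move_joints(angles): joint-space move.
- manip.command_gripper(opening): opening from 0.0 (shut) to 1.0 (fully open); the grip force is fixed at half the most; returns when the fingers have stopped.
- manip.pause(seconds).
- ik(position, orientation): joint angles nearest the present ones, or None.
- manip.state(): the state.
- cams.grab_frame(name): name is "scene" or "side" or "wrist"; returns a dict with "frame" (420x560x3 uint8, blue, green, red), "vertical_fov" (degrees; the focal length in pixels is half the picture's height over the tangent of half this angle, whatever the lens; pixels are square), "cx", "cy" (the principal point, pixels), "k1" (the pictures are not rectified: a ray, as slopes to the right and down, at radius r is drawn at 1 + k1 r^2 times it, then the intrinsics apply), "pose" (4x4, takes a point from camera to world coordinates); the wrist camera has in their place "T_tool_cam" (4x4, takes a point from camera to tool coordinates, whose origin is the TCP and whose axes are the flange's). Camera axes: x right, y up, looking along -z (the intrinsics and any distortion apply to the point x, -y, -z); pixel columns grow to the right and rows downward; lengths in mm; the calibration is good to about 2 mm. A picture is of the moment at which its call begins: read the wrist's pose just before it. There is no depth.
A pose or a line that the arm cannot do raises manip.MotionError and nothing moves.
- manip.hand_in(): hands the job in, once; it reports no verdict.
Trained networks look in the newest picture that a camera, given by its name, has taken for a name from the list of things; names that differ only in an ending like _2 or _b are one class to them, and where a whole thing is asked for, a point or a joint stands for the part that bears it (a point fixed in the world has none). Each returns a list of dicts, best first, with "p" (0 to 1); they miss things now and then, are a little off and sometimes report something else, mostly with a low value. They report only what shows in the picture. A call takes as long as a camera call. They do not tell look-alikes from the thing itself.
- cams.look_for(camera, thing): "centre" ([column, row] as shares, 0 to 1, of the picture: columns of its width, rows of its height, amid what is visible of it).
- cams.mark_of(camera, thing): "centre" ([column, row] as shares, 0 to 1, of the picture: columns of its width, rows of its height: a listed point, or the origin of a listed thing).
The state is a dict: "clock": time; "joint_pos": joint angles; "joint_velocities": joint speeds; "effort": joint torques, N m; "tool_pos": TCP position; "tcp_rot": TCP orientation; "contact_force": force on the tool from outside, world axes, zero at the start; "wrist_torque": the same for the moment, N m; "gripper_width": opening from 0.0 (shut) to 1.0 (fully open).
Only numpy, scipy, OpenCV 4.12 (cv2) and the standard library are available. Lean on these libraries where they do the work, as an engineer would, in place of code of your own. Each camera call takes 0.05 s, during which the arm holds its last target. There are 200 camera calls.

## Working session

There is one attempt and no reset: what is moved stays moved. The work goes in short steps, each a Python script; the robot and the scene stay as the last script left them, time stands still between calls to the robot, and variables do not carry over. Pictures are saved under pics/ and viewed, about 8 in all and at most 12, crops included, and the job is handed in when it is done.

```bash
mkdir -p pics; cat > h.py <<'E'
import numpy as np, cv2
from workcell import manip, ik, cams
def K(f):
    h=f["frame"].shape[0]; return h/2/np.tan(np.radians(f["vertical_fov"])/2)
def project(f,P,pose):
    p=np.linalg.inv(pose)@np.append(P,1); s=np.array([p[0],-p[1]])/-p[2]
    s=s*(1+f["k1"]*(s@s)); return s*K(f)+[f["cx"],f["cy"]]
def onplane(f,uv,z,pose):
    d=(np.array(uv)-[f["cx"],f["cy"]])/K(f); s=d.copy()
    for _ in range(20): s=d/(1+f["k1"]*(s@s))
    r=pose[:3,:3]@np.array([s[0],-s[1],-1]); o=pose[:3,3]
    return o+r*(z-o[2])/r[2]
E
python3 - <<'E'
from h import *
print(manip.state())
for c in ["scene","side"]:
    f=cams.grab_frame(c); cv2.imwrite(f"pics/{c}0.png",f["frame"])
    print(c,f["pose"].round(3).tolist(),f["vertical_fov"],f["cx"],f["cy"],f["k1"])
    for t,z in [("vice",0),("star_wheel",105),("jaw",12),("stop",12),("sleeve",12),("spare_sleeve",0),("bearing",0),("nylon_block",0)]:
        for m in cams.mark_of(c,t)[:3]:
            uv=np.array(m["centre"])*[560,420]; print(t,round(m["p"],2),uv.round(),onplane(f,uv,z,f["pose"]).round(1))
E
```

```text
{'clock': 0.0, 'joint_pos': array([ 1.24509279e+00,  2.64743735e-01,  1.60542901e+00, -2.44979869e-05,
        1.27372718e+00, -3.69094018e-02]), 'joint_velocities': array([-1.19449516e-04,  9.50420546e-05,  2.42622045e-04, -5.38696742e-04,
        9.24605279e-04,  4.37664438e-04]), 'effort': array([-2.77370797e-03, -5.15102041e+01, -3.67313468e+01, -4.92916533e-04,
        1.30891905e-02,  4.38020052e-06]), 'tool_pos': array([192.00714279, 646.31335172, 229.93870216]), 'tcp_rot': array([-0.45199396, -3.10850832,  0.00357102]), 'contact_force': array([ 1.41356589, -0.31052318, -0.63682048]), 'wrist_torque': array([ 0.02029188, -0.01740828, -0.01945382]), 'gripper_width': 1.002189592416048}
scene [[0.642, 0.576, -0.506, 77.792], [-0.767, 0.465, -0.442, -303.808], [-0.02, 0.672, 0.74, 794.478], [0.0, 0.0, 0.0, 1.0]] 55.16946002633397 279.98836436361415 206.89194026320106 -0.01295283392490818
vice 0.78 [231. 210.] [531.4 266.8  -0. ]
vice 0.75 [330. 228.] [645.6  24.4   0. ]
star_wheel 0.63 [219. 197.] [483.8 242.7 105. ]
jaw 0.75 [254. 193.] [608.4 252.6  12. ]
jaw 0.54 [324. 294.] [47
[... 371 characters left out ...]
3   0. ]
side [[0.978, 0.113, -0.178, 409.61], [-0.21, 0.604, -0.769, -611.67], [0.02, 0.789, 0.614, 691.563], [0.0, 0.0, 0.0, 1.0]] 51.540522391346116 271.7885595982784 198.40597170941285 -0.005771728714204923
vice 0.82 [245. 201.] [540.2 258.8   0. ]
vice 0.44 [247. 176.] [562.8 364.3   0. ]
star_wheel 0.61 [221. 172.] [483.7 246.2 105. ]
jaw 0.75 [275. 196.] [616.3 247.6  12. ]
stop 0.94 [248. 176.] [562.5 346.9  12. ]
sleeve 0.82 [268. 191.] [604.8 274.   12. ]
sleeve 0.75 [313. 193.] [717.4 243.8  12. ]
sleeve 0.55 [205. 261.] [421.1  52.   12. ]
spare_sleeve 0.63 [310. 259.] [647.3  25.7   0. ]
bearing 0.8 [206. 262.] [422.5  61.3   0. ]
nylon_block 0.84 [240. 309.] [474.6 -78.2   0. ]
```

```bash
python3 - <<'E'
import cv2
for c,(x,y) in dict(scene=(130,110),side=(130,90)).items():
    a=cv2.imread(f"pics/{c}0.png")[y:y+180,x:x+240]
    cv2.imwrite(f"pics/{c}0c.png",cv2.resize(a,None,fx=3.3,fy=3.3,interpolation=cv2.INTER_CUBIC))
E
```

```text
(no output)
```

View pics/scene0c.png

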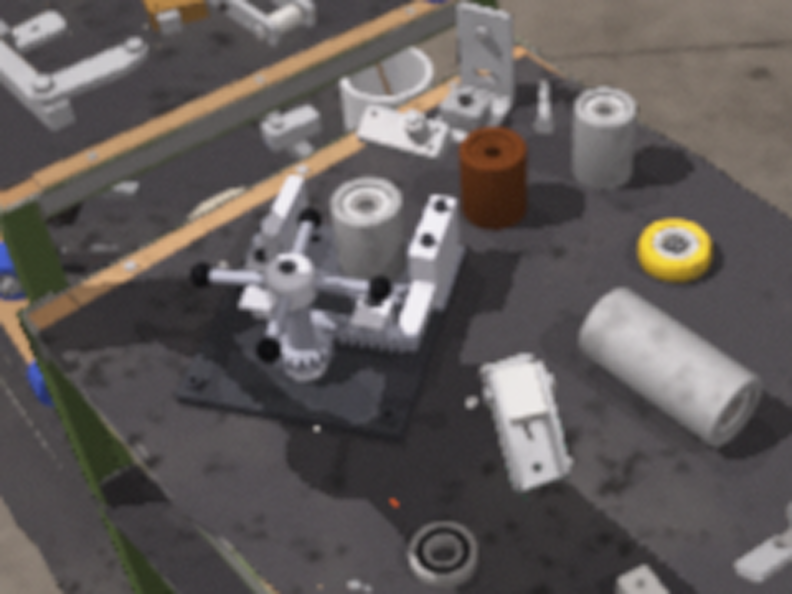

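View pics/side0c.png

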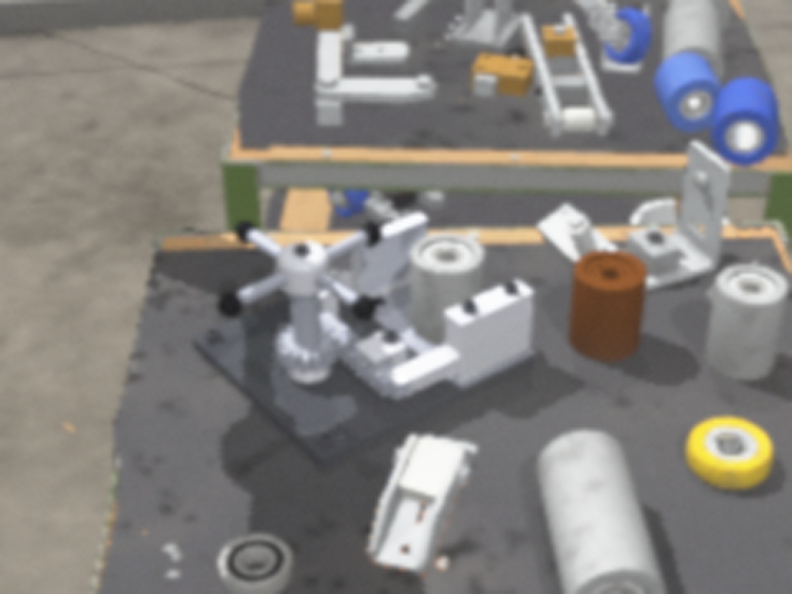

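The pictures show the wheel (scene crop hub ~(290,270)) with four balls at roughly (200,274), (310,217), (378,290), (268,349). The upright grey sleeve is between jaw and stop, and the brown one and the other grey one are outside the vice. Next I'll compute the wheel angle and take a closer look from above.

```bash
cat >> h.py <<'E'
from scipy.spatial.transform import Rotation as Rn
def down(a): return Rn.from_matrix(np.array([[np.cos(a),np.sin(a),0],[np.sin(a),-np.cos(a),0],[0,0,-1]])).as_rotvec()
def down(a):
    x=np.array([np.cos(a),np.sin(a),0]); z=np.array([0,0,-1.]); return Rn.from_matrix(np.c_[x,np.cross(z,x),z]).as_rotvec()
def wristpose(f,s):
    T=np.eye(4); T[:3,:3]=Rn.from_rotvec(s["tcp_rot"]).as_matrix(); T[:3,3]=s["tool_pos"]; return T@f["T_tool_cam"]
E
sed -i '/^def down(a): return/d' h.py
python3 - <<'E'
from h import *
for c,o,b in [("scene",(130,110),[(200,274),(310,217),(378,290),(268,349)]),("side",(130,90),[(243,232),(373,235),(366,307),(231,303)])]:
    f=cams.grab_frame(c)
    P=np.array([onplane(f,np.array(p)/3.3+o,105,f["pose"])[:2] for p in b]); m=P.mean(0)
    print(c,m.round(1),[(np.hypot(*(p-m)).round(),np.arctan2(*(p-m)[::-1]).round(2)) for p in P])
manip.command_gripper(0.0)
manip.goto([440,210,330],down(2.04))
s=manip.state(); f=cams.grab_frame("wrist"); cv2.imwrite("pics/w0.png",f["frame"])
T=wristpose(f,s); print(s["clock"],s["tool_pos"],s["joint_pos"].round(2),s["contact_force"],f["T_tool_cam"].round(2).tolist())
for t,z in [("vice",0),("star_wheel",105),("jaw",12),("stop",12),("sleeve",12)]:
    for m in cams.mark_of("wrist",t)[:2]:
        uv=np.array(m["centre"])*[560,420]; print(t,round(m["p"],2),uv.round(),onplane(f,uv,z,T).round(1))
E
```

```text
scene [484.8 248.7] [(np.float64(67.0), np.float64(2.14)), (np.float64(68.0), np.float64(0.57)), (np.float64(66.0), np.float64(-1.03)), (np.float64(66.0), np.float64(-2.56))]
side [485. 248.] [(np.float64(67.0), np.float64(2.18)), (np.float64(66.0), np.float64(0.54)), (np.float64(67.0), np.float64(-0.99)), (np.float64(64.0), np.float64(-2.59))]
3.625 [439.87712748 210.69100938 329.76077447] [ 0.4  -0.14  1.86  0.    1.43 -0.08] [-0.62576724  0.37955897 -0.21869977] [[-0.0, 0.96, 0.28, 72.85], [1.0, 0.0, 0.0, -0.65], [0.0, 0.28, -0.96, -142.39], [0.0, 0.0, 0.0, 1.0]]
vice 0.65 [350. 158.] [525.5 273.7   0. ]
star_wheel 0.8 [327. 171.] [482.3 248.5 105. ]
jaw 0.59 [391. 203.] [614.8 243.3  12. ]
stop 0.55 [403. 133.] [574.6 342.   12. ]
sleeve 0.74 [449. 222.] [717.3 259.8  12. ]
sleeve 0.55 [400. 174.] [602.3 288.   12. ]
```

View pics/w0.png

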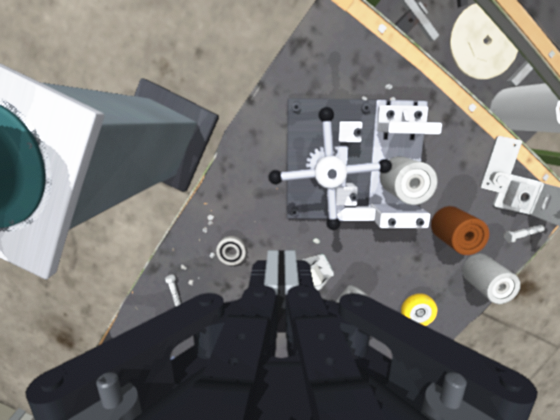

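All three cameras agree: axis (484.5, 248.5), spokes at 0.555 + k·π/2. First stroke, with the force watched.

```bash
cat >> h.py <<'E'
C=np.array([484.5,248.5]); R=43.
def pt(phi,z=95): return [C[0]+R*np.cos(phi),C[1]+R*np.sin(phi),z]
def stroke(phi0,phi1,step=0.07,lim=9.,speed=45):
    """enter between spokes at phi0, push ccw to phi1, or until the tangential force passes lim"""
    manip.goto(pt(phi0,150),down(phi0+np.pi)); manip.servo_line(pt(phi0),120); manip.pause(.15)
    b=manip.state()["contact_force"]; phi=phi0; log=[]; hard=False; fst=None
    while phi<phi1-1e-6 and not hard:
        phi+=step; manip.servo_line(pt(phi),speed,down(phi+np.pi))
        F=manip.state()["contact_force"]-b; ft=-F@[-np.sin(phi),np.cos(phi),0]
        log.append((round(phi,2),round(ft,1),round(np.linalg.norm(F),1)))
        hard=ft>lim
    print(log,"HARD" if hard else "")
    return phi,hard
def leave(phi,back=0.15):
    manip.servo_line(pt(phi-back),60,down(phi-back+np.pi)); manip.servo_line(pt(phi-back,150),150)
E
python3 - <<'E'
from h import *
p,h=stroke(-1.85,-0.3); print(manip.state()["clock"])
leave(p)
s=manip.state(); print(s["clock"],s["joint_pos"].round(2))
f=cams.grab_frame("scene"); cv2.imwrite("pics/s1.png",cv2.resize(f["frame"][110:290,130:370],None,fx=3.3,fy=3.3))
E
```

```text
[(-1.78, np.float64(-0.3), np.float64(1.3)), (-1.71, np.float64(-0.0), np.float64(0.7)), (-1.64, np.float64(-0.1), np.float64(0.4)), (-1.57, np.float64(-0.1), np.float64(1.2)), (-1.5, np.float64(0.5), np.float64(0.5)), (-1.43, np.float64(-1.0), np.float64(1.1)), (-1.36, np.float64(1.8), np.float64(2.1)), (-1.29, np.float64(2.5), np.float64(3.1)), (-1.22, np.float64(1.9), np.float64(2.5)), (-1.15, np.float64(1.6), np.float64(3.9)), (-1.08, np.float64(1.8), np.float64(2.4)), (-1.01, np.float64(1.9), np.float64(3.4)), (-0.94, np.float64(1.8), np.float64(3.0)), (-0.87, np.float64(2.3), np.float64(3.3)), (-0.8, np.float64(1.3), np.float64(3.5)), (-0.73, np.float64(2.3), np.float64(3.6)), (-0.66, np.float64(2.1), np.float64(4.1)), (-0.59, np.float64(2.5), np.float64(4.3)), (-0.52, np.float64(3.5), np.float64(5.1)), (-0.45, np.float64(2.2), np.float64(4.8)), (-0.38, np.float64(2.7), np.float64(4.2)), (-0.31, np.float64(3.0), np.float64(4.9)), (-0.24, np.float64(2.7), np.float64(4.8))] 
11.1917
12.0083 [ 0.37  0.14  1.91  0.    1.09 -0.81]
```

View pics/s1.png

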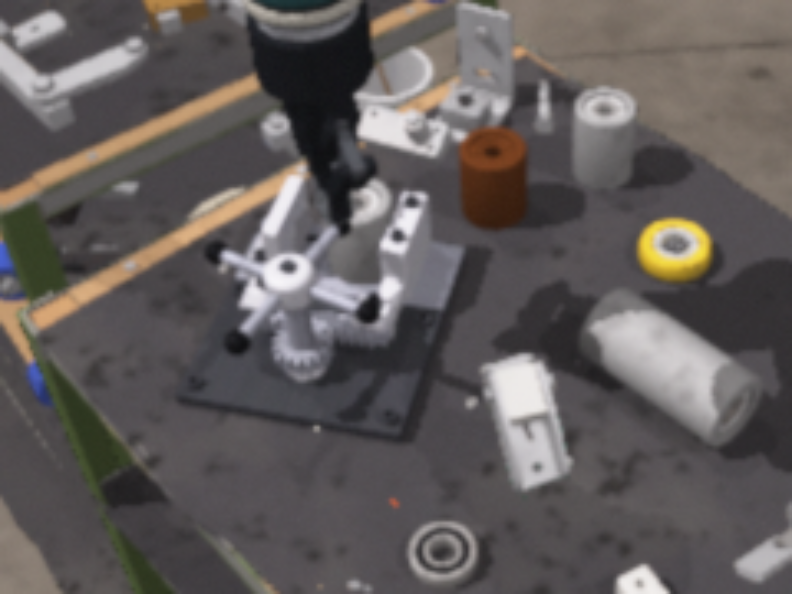

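The spoke has moved about 1.14 rad with a steady ~2.5 N and the jaw has advanced. The sleeve is still standing. Next spoke.

```bash
python3 - <<'E'
from h import *
p,h=stroke(-2.15,-0.65,step=0.05); print(p,h,manip.state()["clock"])
if not h: leave(p)
print(manip.state()["clock"])
f=cams.grab_frame("side"); cv2.imwrite("pics/s2.png",cv2.resize(f["frame"][90:270,130:370],None,fx=3.3,fy=3.3))
E
```

```text
[(-2.1, np.float64(-0.4), np.float64(0.7)), (-2.05, np.float64(-0.1), np.float64(0.2)), (-2.0, np.float64(-0.4), np.float64(1.2)), (-1.95, np.float64(-1.3), np.float64(2.0)), (-1.9, np.float64(-0.4), np.float64(0.7)), (-1.85, np.float64(-0.1), np.float64(1.1)), (-1.8, np.float64(-0.3), np.float64(0.6)), (-1.75, np.float64(2.1), np.float64(2.4)), (-1.7, np.float64(3.8), np.float64(4.3)), (-1.65, np.float64(2.8), np.float64(3.5)), (-1.6, np.float64(3.7), np.float64(4.3)), (-1.55, np.float64(2.8), np.float64(3.6)), (-1.5, np.float64(3.1), np.float64(4.3)), (-1.45, np.float64(2.0), np.float64(4.5)), (-1.4, np.float64(2.9), np.float64(4.6)), (-1.35, np.float64(2.0), np.float64(4.8)), (-1.3, np.float64(2.6), np.float64(4.2)), (-1.25, np.float64(2.0), np.float64(4.2)), (-1.2, np.float64(2.5), np.float64(5.2)), (-1.15, np.float64(3.2), np.float64(4.7)), (-1.1, np.float64(1.9), np.float64(4.3)), (-1.05, np.float64(2.1), np.float64(4.6)), (-1.0, np.float64(2.9), np.float64(5.3)), (-0.95, np.float64(1.8), np.float64(4.6)), (-0.9, np.float64(2.9), np.float64(5.5)), (-0.85, np.float64(2.9), np.float64(5.2)), (-0.8, np.float64(2.5), np.float64(5.3)), (-0.75, np.float64(2.0), np.float64(4.8)), (-0.7, np.float64(2.5), np.float64(4.9)), (-0.65, np.float64(2.5), np.float64(5.6))] 
-0.6499999999999992 False 21.875
22.6917
```

View pics/s2.png

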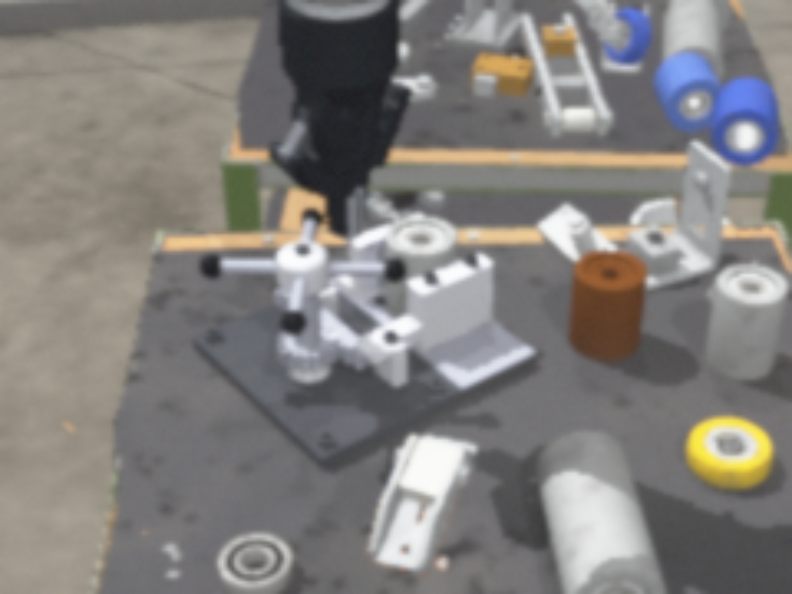

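Total is now about 2.27 rad and the sleeve is still upright. Third spoke, with finer steps.

```bash
python3 - <<'E'
from h import *
p,h=stroke(-2.5,-1.15,step=0.045,lim=8.); print(p,h,manip.state()["clock"])
f=cams.grab_frame("scene"); cv2.imwrite("pics/s3.png",cv2.resize(f["frame"][110:290,130:370],None,fx=3.3,fy=3.3))
E
```

```text
[(-2.46, np.float64(1.2), np.float64(2.2)), (-2.41, np.float64(0.4), np.float64(1.1)), (-2.37, np.float64(0.9), np.float64(0.9)), (-2.32, np.float64(1.0), np.float64(1.7)), (-2.28, np.float64(2.1), np.float64(2.3)), (-2.23, np.float64(1.4), np.float64(1.6)), (-2.19, np.float64(4.0), np.float64(4.3)), (-2.14, np.float64(5.3), np.float64(5.6)), (-2.1, np.float64(3.8), np.float64(4.2)), (-2.05, np.float64(4.3), np.float64(4.8)), (-2.01, np.float64(5.1), np.float64(5.4)), (-1.96, np.float64(6.1), np.float64(6.5)), (-1.92, np.float64(10.4), np.float64(10.7))] HARD
-1.915000000000001 True 28.3
```

View pics/s3.png

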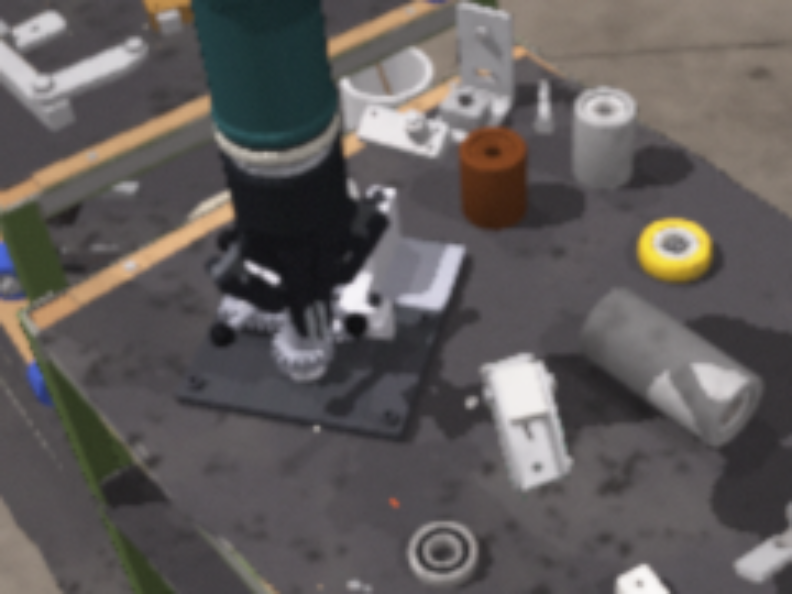

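The force has risen to 10 N, against ~2.5 to 5 N while turning. I'll confirm that it stiffens with a few tiny steps, then back off and look.

```bash
python3 - <<'E'
from h import *
phi=-1.915
def ft(phi):
    F=manip.state()["contact_force"]; return round(-F@[-np.sin(phi),np.cos(phi),0],1)
manip.pause(.1); print(ft(phi))
for _ in range(4):
    phi+=0.02; manip.servo_line(pt(phi),30,down(phi+np.pi)); manip.pause(.1); print(round(phi,3),ft(phi),(manip.state()["tool_pos"]-pt(phi)).round(2))
    if ft(phi)>15: break
leave(phi,0.25)
manip.goto([400,170,330],down(2.04))
s=manip.state(); print(s["clock"],s["contact_force"].round(1))
f=cams.grab_frame("wrist"); T=wristpose(f,s); 
q=[(t,[ (round(m["p"],2),onplane(f,np.array(m["centre"])*[560,420],12,T)[:2].round()) for m in cams.mark_of("wrist",t)[:2]]) for t in ("jaw","stop","sleeve")]
print(q)
f2=cams.grab_frame("scene")
a=cv2.resize(f["frame"][20:320,200:500],(600,600)); b=cv2.resize(f2["frame"][140:230,180:210+0+90],None,fx=1,fy=1)
cv2.imwrite("pics/s4.png",a); cv2.imwrite("pics/s5.png",cv2.resize(f2["frame"][130:240,170:300],None,fx=5,fy=5,interpolation=cv2.INTER_CUBIC))
E
```

```text
9.8
-1.895 10.8 [-3.   -0.49 -0.73]
-1.875 11.9 [-3.57 -0.55 -0.73]
-1.855 14.4 [-4.22 -0.59 -0.82]
-1.835 15.6 [-4.88 -0.67 -0.86]
31.725 [ 0.  -0.3 -0.6]
[('jaw', [(0.85, array([593., 286.])), (0.48, array([636.,  24.]))]), ('stop', [(0.68, array([570., 345.]))]), ('sleeve', [(0.91, array([718., 259.])), (0.63, array([586., 319.]))])]
```

View pics/s4.png

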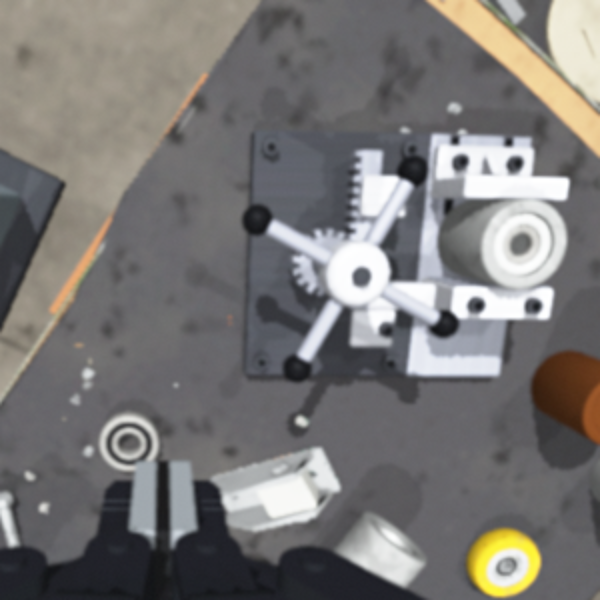

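View pics/s5.png

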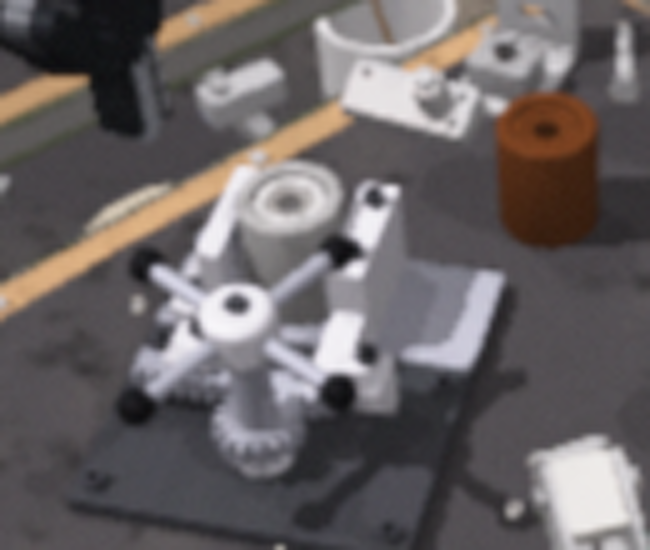

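In both views the sleeve stands upright and touches the jaw and stop faces, with no visible gap. The finger is clear and the bystanders haven't moved. In the last steps the tip lagged almost as fast as I commanded it, so the wheel is hard. Handing in.

```bash
python3 - <<'E'
from h import *
manip.hand_in(); print(manip.state()["clock"])
E
```

```text
the job is handed in; nothing more can be done
the job is handed in; nothing more can be done
```

The grey sleeve is clamped between the jaw and the stop, still standing, and the job was handed in at about 32 s on the robot's clock, inside the 48 s limit.

- **What I did:** with the gripper shut, I used the fingertip to push three spokes in turn counter-clockwise. The wheel turned about 2.5 to 2.6 rad in all. Then I backed the finger off and moved the arm clear.
- **Force:** pushing took about 2–4 N on the first two spokes and 4–6 N on the third, then rose to about 15.6 N (roughly 0.67 Nm) at the end. Over the last four steps the fingertip barely moved, so the wheel had gone hard, and I stopped there.
- **Last pictures:** the wrist and scene views showed no visible gap between sleeve, jaw and stop. The loose parts in view had not moved, and the force on the tool was back to about zero.
- **One weak agreement:** the network's jaw and stop marks put the gap at about 63 mm, against the 57 mm expected. Those marks varied by several mm between pictures, so I relied on the force and the pictures instead. I did not measure the gap or the final wheel angle more exactly.

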